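# Lock the equipment case: hasp over the stud, snap cap on

## Robot

A 6-joint arm with a two-finger parallel gripper is mounted at the origin on the work surface. World frame = base frame: x ahead of the robot, y to its left, z up, the work surface at z = 0. Lengths are in m, angles in rad, forces in N, time in s.
With the tool pointing down it reaches from about 0.4 to 0.825 m from the base axis. Payload 7 kg.
Tool frame: the origin (TCP) lies at the very end of the fingers, on their centre line; the grasp point (between the pads) lies 19 mm behind it; z points along the fingers, y is the line along which they close (so a half turn about z gives the same grasp; the last joint's range is limited). The gripper opens to 88 mm and grips with 3 to 60 N. Pads are 19 mm wide; open, the fingers measure 130 mm over their backs; the gripper's body (78 mm by 193 mm) begins 47 mm behind the grasp point.
Start: joints at [-0.898, 0.359, 0.012, 0, -1.224, -0.288], TCP at [0.253, -0.626, 0.227] pointing down, gripper open.
Joint ranges: [-3.07, 3.07], [-1.43, 2.12], [-1.02, 1.25], [-3.03, 1.67], [-3.05, -0], [-3.03, 3.03]. Speed limits (rad/s): [2.39, 2.39, 3.01, 3.14, 3.14, 3.14].

## Interface

Orientations are given as [roll, pitch, yaw] about the fixed x, y, z axes, in that order (R = Rz(yaw) Ry(pitch) Rx(roll)).
In Python, from station import arm, grab_frame gives the robot as it stands.
- The arm moves only by the tool jog_arm, never from a script. Its argument "deltas" is a list that holds one entry, the list of rows, each a list of 4 numbers: the shift along the tool's x, y, z in units of 60 mm (1.0 is 60 mm), then the turn about the tool's z in units of 5 degrees (1.0 is 5 degrees). A call has 1 to 8 rows; each row is the pose to reach, as a shift and turn from the pose commanded when the call began, along the tool's axes at that moment; what a row does not reach only later rows make up. A row lasts 1/8 s, in which the tool goes at most 62.5 mm and 10.7 degrees, less where a joint would pass 70% of its speed; a pose out of reach is approached as far as the arm can. A call with a gripper value outside its range is refused whole. "grip" is the finger opening in mm, from 0 to 87.6, set as the call begins (left out, the last holds). The fingers move at their own pace and stop on an object; "squeeze" is the grip in N (left out, the last holds). Time passes only in rows, so rows that repeat a pose let the fingers close. It gives the time, the measured TCP pose, the force, the opening and the grip force at its end, in the units of the state.
- arm.get_state(): the state, without advancing time (a new reading comes with each control period).
- grab_frame(name): name is "scene" or "side" or "wrist"; returns a dict with "img" (480x640x3 uint8, red, green, blue), "vfov" (degrees; the focal length in pixels is half the picture's height over the tangent of half this angle, whatever the lens; pixels are square), "cx", "cy" (the principal point, pixels), "dist_coeffs" ([k1, k2, p1, p2, k3] as OpenCV has them; the pictures are not rectified), "xyz" and "rotation" of the camera in the world. Camera axes: x right, y down, z forward; pixel columns grow to the right and rows downward; lengths in m; the calibration is good to about 2 mm. A picture is of the moment at which its call begins. There is no depth.
- arm.job_done(): hands the job in; it is judged then, once.
The state is a dict: "t": time; "q": joint angles; "qd": joint speeds; "joint_efforts": joint torques, N m; "eef_pos": TCP position; "ee_rot": TCP orientation; "force": force on the tool from outside, world axes, zero at the start; "moment": the same for the moment, N m; "width": finger opening in m; "gripper_force": force on a finger pad.
Only numpy, scipy, OpenCV 4.12 (cv2) and the standard library are available. Lean on these libraries where they do the work, as an engineer would, in place of code of your own. Each camera call takes 0.05 s, during which the arm holds its last target. There are 200 camera calls.

## Task

Lock the equipment case: swing its open hasp over the stud until it lies flat on the case, then take the black snap cap from the desk and press it straight down onto the stud. Do not stop when it clicks and gives way: keep pressing until the cap is fully home, and finish while still holding it firmly pressed down. Leave the other things on the desk where they are.

Things in the scene. Friction and masses are not known exactly. Their poses are not given: they have to be found in the camera images.
- case: Grey steel equipment case, 200 x 240 x 75 mm (its x, y, z), fixed to the desk, top closed and level. Origin: centre of its underside, z up. On its top, on the centre line x = 0: the hasp's hinge at y = -30 mm, the stud at y = +30 mm; the hinge axis runs along the case's x.
- hasp (a joint): Angle of the hasp: 0 = lying flat on the case (its stop), grows as it is lifted; about 1.57 = standing upright; at most 1.9. It stays where it is left (hinge friction about 0.05 N m) and has to be pushed all the way down: 1 to 2 N at its end.
- hasp_hinge (a point): On the hinge axis, middle of the hasp's width, 81.5 mm above the desk. Closed, the hasp runs from here along the case's +y, its top face 2.5 mm above this point.
- hasp_end (a point): Centre of the rolled bar at the hasp's free end, 103 mm from the hinge axis; bar 10 mm thick, 46 mm long, parallel to the hinge axis. The hasp is a steel strap 46 mm wide, 5 mm thick; its window, 30 mm wide, 43 to 79 mm from the hinge, drops over the stud. The strap beyond the window (79 to 108 mm) can be pushed down clear of the stud.
- stud_top (a point): Centre of the flat top of the steel stud, 103 mm above the desk, 28 mm above the case's top. The stud is upright, 18 mm in diameter, its top 5 mm tapering to 13 mm; four spring balls stand out round it (26 mm over the balls), centres 9 mm below the top.
- stud: The stud's top 6 mm, on which the cap's ceiling comes to rest; origin 6 mm below stud_top. Pressing on: the cap's lip meets the balls with the rim about 12 mm above home, takes up to about 10 to 12 N, then the force drops (click) about 8 mm above home; the balls then pull it on; it goes easily to the hard stop. Unpressed, a home cap has about 1 mm of play.
- cap: Black ribbed round snap cap, 42 mm in diameter (44 over ribs), 30 mm tall, about 45 g, standing mouth down on the desk. Origin: centre of the rim at its mouth (underside), z up. Mouth hole 22 mm wide, lip 3.5 mm high, then a bore 29 mm wide; inner ceiling 17.5 mm above the rim. Fully home: origin 17.5 mm below stud_top, 85.5 mm above the desk, 1.5 mm above the closed hasp.
- tape: Bystander: roll of brown paper tape lying flat, a ring 60 mm in diameter, 24 mm tall, with an open 40 mm hole. Origin: centre of its underside.
- eraser: Bystander: grey whiteboard eraser, 50 x 60 x 32 mm. Origin: centre of its underside.
- jar: Bystander: clear jar with a metal lid, 56 mm in diameter, 65 mm tall. Origin: centre of its underside.
Things that resemble listed ones, but are neither listed nor needed, are in the scene too. Leave any blue, red or yellow look-alike of the cap alone.

How it is judged:
On the way, in this order (a step that is already met when the one before it is completed fails the run):
1. the hasp lies flat on the case, over the stud, before the cap goes on (value of joint hasp below 0.07 rad and distance between cap and stud_top above 0.04 m), for 0.2 s.
2. the cap has snapped onto the stud (horizontal distance between cap and stud_top below 0.003 m and z of cap in the frame of stud_top below -0.0145 m and value of joint hasp below 0.07 rad), for 0.1 s.
At the end, for the whole second after the job is handed in: The hasp is flat (joint under 0.07 rad), the cap sits upright over it on the stud (within 3 mm of its axis, tilt under 0.1 rad, within 1.5 mm of fully home) and is still pressed down on the stud's top with more than 3 N through the last second (value of joint hasp below 0.07 rad and horizontal distance between cap and stud_top below 0.003 m and z of cap in the frame of stud_top below -0.016 m and angle between cap's own z axis and vertical below 0.1 rad and contact force between cap and stud above 3 N); the arm keeps its last pose, push and grip.
It fails at once if the tape roll is moved more than 30 mm (distance of tape from where it was at the start of the episode above 0.03 m).
It fails at once if the eraser is moved more than 30 mm (distance of eraser from where it was at the start of the episode above 0.03 m).
It fails at once if the jar is moved more than 30 mm (distance of jar from where it was at the start of the episode above 0.03 m).
It also fails if it takes over 58 s, if anything falls off the work surface, if the arm or the gripper's body presses on something with over 40 N, if the wrist force passes 120 N, or if a joint passes its speed limit or range.

## Working session

There is one attempt and no reset: what is moved stays moved. The work goes in short steps, Python scripts to look and compute and a tool call to move; the robot and the scene stay as the last step left them, time stands still between calls to the robot, and variables do not carry over. Pictures are saved under pics/ and viewed, at most 10 in all, crops included, and the job is handed in when it is done.

Besides the shell and the picture viewer there is one more tool, called as a command line: name --argument value ..., lists and objects as JSON in quotes. jog_arm: Moves the arm, as the interface text tells. Its arguments: {"type":"object","properties":{"deltas":{"type":"array"},"grip":{"type":"number"},"squeeze":{"type":"number"}},"required":["deltas"]}

```bash
mkdir -p pics; ls; cat > h.py <<'E'
import numpy as np, cv2
from station import arm, grab_frame
def K(f):
    F=240/np.tan(np.radians(f["vfov"])/2); return np.array([[F,0,f["cx"]],[0,F,f["cy"]],[0,0,1.]])
def ray(f,uv):
    p=cv2.undistortPoints(np.array(uv,float).reshape(-1,1,2),K(f),np.array(f["dist_coeffs"],float)).reshape(-1,2)
    d=np.c_[p,np.ones(len(p))]@np.array(f["rotation"]).reshape(3,3).T
    return np.array(f["xyz"]),d
def onz(f,uv,z):
    o,d=ray(f,uv); return o+d*((z-o[2])/d[:,2])[:,None]
def proj(f,P):
    R=np.array(f["rotation"]).reshape(3,3); p=(np.atleast_2d(P)-np.array(f["xyz"]))@R
    return cv2.projectPoints(p,np.zeros(3),np.zeros(3),K(f),np.array(f["dist_coeffs"],float))[0].reshape(-1,2)
def tri(f1,u1,f2,u2):
    o1,d1=ray(f1,u1);o2,d2=ray(f2,u2);A=[];b=0;A=np.zeros((3,3));b=np.zeros(3)
    for o,d in((o1,d1[0]),(o2,d2[0])):
        d=d/np.linalg.norm(d);M=np.eye(3)-np.outer(d,d);A+=M;b+=M@o
    return np.linalg.solve(A,b)
def save(f,n): cv2.imwrite("pics/"+n,f["img"][:,:,::-1])
E
python3 - <<'E'
from h import *
import pickle
for n in("scene","side"):
    f=grab_frame(n); save(f,n+".png"); pickle.dump(f,open(n+".pkl","wb")); print(n,f["xyz"],f["vfov"],np.round(f["rotation"],3).tolist())
s=arm.get_state(); print(s)
E
```

```text
pics
scene [ 0.8180233  -0.32071471  0.85537693] 56.145485085247714 [-2.626, -0.006, 0.865]
side [0.31710528 0.69990885 0.87410751] 49.34808908624147 [-2.389, 0.004, -2.953]
{'t': 0.1, 'q': array([-8.97895924e-01,  3.59311440e-01,  1.11916408e-02, -3.11170755e-04,
       -1.22409941e+00, -2.88102939e-01]), 'qd': array([-3.95416550e-05, -4.70366642e-04,  1.48100694e-03,  1.32502592e-03,
       -3.84372255e-04,  1.74571183e-03]), 'joint_efforts': array([-1.49534964e-03, -5.84159768e+01,  2.93750060e+01,  7.01540977e+00,
        1.01879615e-02, -9.84885355e-05]), 'eef_pos': array([ 0.25320158, -0.62525973,  0.22573629]), 'ee_rot': array([ 3.14014529e+00, -1.23842940e-04, -2.75690104e+00]), 'force': array([ 0.7797703 ,  0.04869861, -0.10064327]), 'moment': array([-0.00504408,  0.05838018, -0.00989452]), 'gripper_force': 0.0, 'width': 0.0877243052128279}
```

View pics/scene.png

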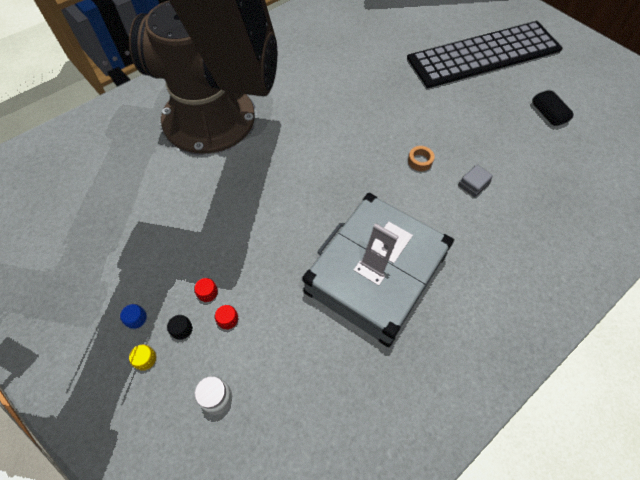

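View pics/side.png

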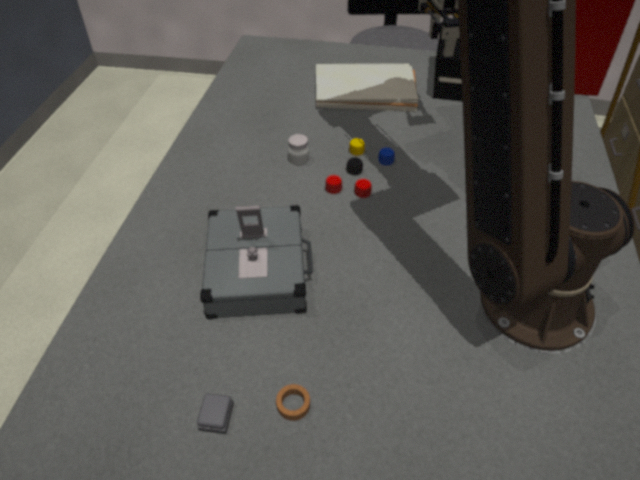

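```bash
sed -i 's/^import numpy as np, cv2/import numpy as np, cv2\nfrom scipy.spatial.transform import Rotation as Ro/; s/np.array(f\["rotation"\]).reshape(3,3)/Ro.from_euler("xyz",f["rotation"]).as_matrix()/' h.py
python3 - <<'E'
from h import *
import pickle
S=pickle.load(open("scene.pkl","rb"));D=pickle.load(open("side.pkl","rb"))
print("dist",S["dist_coeffs"],D["dist_coeffs"])
for f,uv in((S,(179,326)),(D,(355,166))):
    g=f["img"].max(2); x,y=uv; m=(g<45).astype(np.uint8); n,l,st,c=cv2.connectedComponentsWithStats(m)
    i=l[y,x]; print("cap",st[i],c[i],onz(f,[c[i]],0.015))
print("sc corners",onz(S,[(370,196),(452,240),(389,335),(307,278)],0.075).round(3).tolist())
print("sd corners",onz(D,[(212,211),(301,208),(303,290),(205,293)],0.075).round(3).tolist())
print("stud side",onz(D,[(253,249)],.103), "hinge sc",onz(S,[(373,271)],.08))
print("others sc tape,eraser,jar",onz(S,[(421,158),(476,180)],.02).round(3).tolist(),onz(S,[(211,393)],.065).round(3).tolist())
print("caps",onz(S,[(205,289),(226,316),(133,316),(142,357)],.015).round(3).tolist())
for f,n,(x,y) in((S,"a",(290,180)),(D,"b",(190,195))):
    c=f["img"][y:y+150,x:x+180]; 
    im=cv2.resize(c,None,fx=4.4 if n=="x" else 4,fy=4,interpolation=cv2.INTER_CUBIC)[:,:720]; globals()[n]=im
cv2.imwrite("pics/ca.png",a[:,:,::-1]);cv2.imwrite("pics/cb.png",b[:,:,::-1])
E
```

```text
dist [0.02742434 0.         0.         0.         0.        ] [-0.09035387  0.          0.          0.          0.        ]
cap [168 316  24  24 450] [179.37111111 327.20666667] [[ 0.43469052 -0.34852389  0.015     ]]
cap [347 158  15  17 207] [354.23671498 166.20289855] [[ 0.43174651 -0.34488373  0.015     ]]
sc corners [[0.476, 0.107, 0.075], [0.658, 0.158, 0.075], [0.714, -0.072, 0.075], [0.535, -0.113, 0.075]]
sd corners [[0.709, -0.063, 0.075], [0.518, -0.107, 0.075], [0.467, 0.112, 0.075], [0.649, 0.154, 0.075]]
stud side [[0.58002634 0.05229677 0.103     ]] hinge sc [[ 0.60685078 -0.00994013  0.08      ]]
others sc tape,eraser,jar [[0.451, 0.304, 0.02], [0.576, 0.353, 0.02]] [[0.59, -0.366, 0.065]]
caps [[0.4, -0.268, 0.015], [0.474, -0.268, 0.015], [0.358, -0.404, 0.015], [0.439, -0.43, 0.015]]
```

View pics/ca.png

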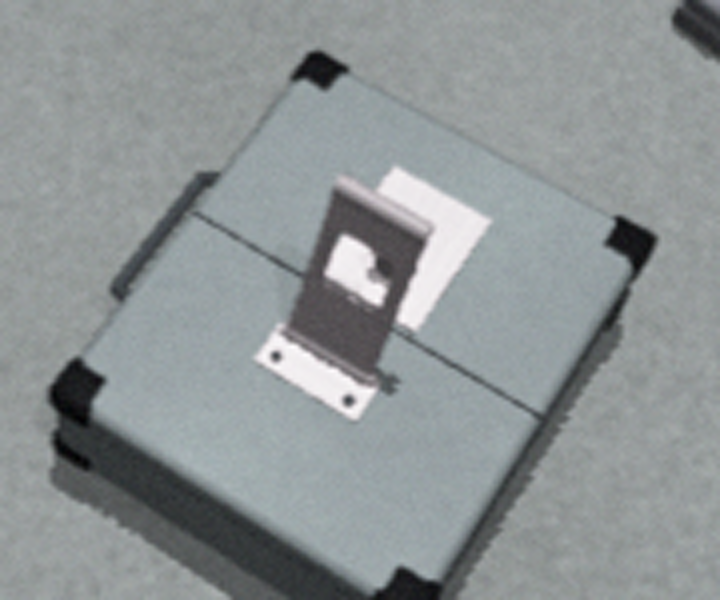

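View pics/cb.png

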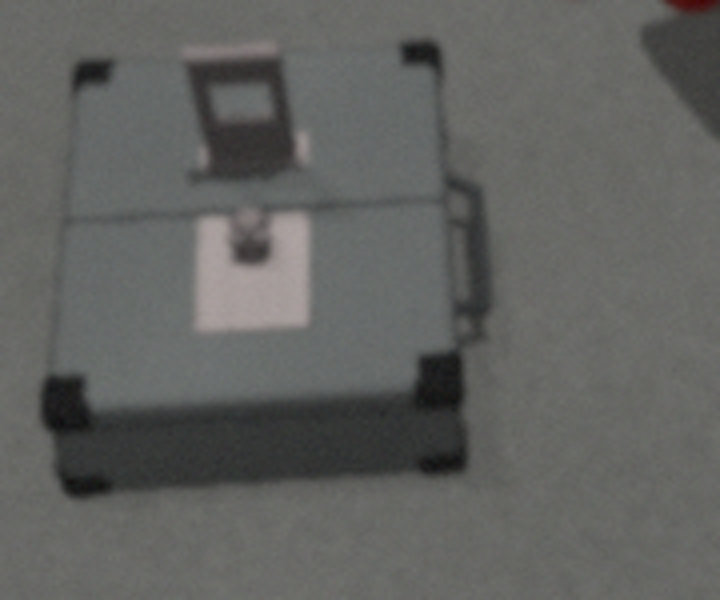

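```bash
cat >> h.py <<'E'
def go(target,yaw_deg,off=(0,0,0)):
    "units of shift/turn from measured pose (tool assumed straight down)"
    s=arm.get_state(); y=s["ee_rot"][2]; R=Ro.from_euler("xyz",[np.pi,0,y]).as_matrix()
    d=R.T@(np.array(target)-s["eef_pos"])/0.06
    t=-((yaw_deg-np.degrees(y)+180)%360-180)/5
    print("t",round(s["t"],2),"eef",s["eef_pos"].round(4),"rot",s["ee_rot"].round(3),"F",s["force"].round(1),"w",round(s["width"],4)); print("delta",d.round(2),"turn",round(t,2))
E
python3 - <<'E'
from h import *
import pickle
S=pickle.load(open("scene.pkl","rb"));D=pickle.load(open("side.pkl","rb"))
bar=tri(S,[(385.7,230.7)],D,[(248,207.5)]); print("bar",bar)
print("stud side",onz(D,[(252.3,248)],.103),onz(D,[(252.3,252)],.092))
# plate in scene: centre of plate white
c=np.array([.590,.022]);
for yaw in(13,14,15):
    a=np.radians(yaw);y=np.array([-np.sin(a),np.cos(a)])
    print(yaw,"hinge",c-.03*y,"stud",c+.03*y,"bar rel",(bar[:2]-(c-.03*y))@y,(bar[:2]-c)@[y[1],-y[0]])
# corners from crops
sc=np.array([(315,58),(650,240),(412,578),(62,385)])/4+[290,180]
sd=np.array([(78,63),(438,43),(462,372),(45,395)])/4+[190,195]
for f,p in((S,sc),(D,sd)):
    P=onz(f,p,.075)[:,:2]; e=[P[(i+1)%4]-P[i] for i in range(4)]
    print(P.mean(0),[(np.linalg.norm(v).round(3),(np.degrees(np.arctan2(v[1],v[0]))%90).round(1)) for v in e])
a=np.radians(14);y=np.array([-np.sin(a),np.cos(a)])
go([*(c-.03*y-.055*y),0.25],-76)
E
```

```text
bar [0.5924187  0.01847613 0.1822624 ]
stud side [[0.58212044 0.0499931  0.103     ]] [[0.58296336 0.05105228 0.092     ]]
13 hinge [ 0.59674853 -0.0072311 ] stud [0.58325147 0.0512311 ] bar rel 0.026022355727514192 0.0015640076926573662
14 hinge [ 0.59725766 -0.00710887] stud [0.58274234 0.05110887] bar rel 0.02599566584407975 0.0014943500222039778
15 hinge [ 0.59776457 -0.00697777] stud [0.58223543 0.05097777] bar rel 0.025970195719620053 0.0014242371582577323
[0.59131726 0.02495842] [(np.float64(0.194), np.float64(15.4)), (np.float64(0.217), np.float64(12.4)), (np.float64(0.184), np.float64(18.9)), (np.float64(0.228), np.float64(15.0))]
[0.58938112 0.02202535] [(np.float64(0.199), np.float64(15.0)), (np.float64(0.229), np.float64(15.2)), (np.float64(0.199), np.float64(14.7)), (np.float64(0.228), np.float64(15.1))]
t 0.1 eef [ 0.2532 -0.6253  0.2257] rot [ 3.14  -0.    -2.757] F [ 0.8  0.  -0.1] w 0.0877
delta [-9.05  6.49 -0.4 ] turn -16.39
```

```bash
python3 - <<'E'
from h import *
go([.605,-.036,0.25],-75)
E
```

```text
t 0.1 eef [ 0.2532 -0.6253  0.2257] rot [ 3.14  -0.    -2.757] F [ 0.8  0.  -0.1] w 0.0877
delta [-9.12  6.9  -0.4 ] turn -16.59
```

jog_arm --deltas '[[[-0.3, 0.2, -0.4, -0.5], [-0.9, 0.7, -0.4, -2], [-1.5, 1.1, -0.4, -3.5], [-2.1, 1.6, -0.4, -5], [-2.7, 2.0, -0.4, -6.5], [-3.3, 2.5, -0.4, -8], [-3.9, 2.95, -0.4, -9.5], [-4.5, 3.4, -0.4, -11]]]' --grip 0 --squeeze 20

```text
t: 1.1
eef_pos: [0.4274, -0.3337, 0.2503]
ee_rot: [3.141, 0.0, -1.793]
force: [-0.1, -0.1, -0.4]
width: 0.0131
gripper_force: 0.0
```

```bash
python3 - <<'E'
from h import *
go([.605,-.036,0.25],-75)
E
```

```text
t 1.1 eef [ 0.4274 -0.3337  0.2503] rot [ 3.141  0.    -1.793] F [-0.1 -0.1 -0.4] w 0.0131
delta [-5.49 -1.8   0.01] turn -5.54
```

jog_arm --deltas '[[[-0.8, -0.25, 0, -1], [-1.6, -0.5, 0, -2], [-2.4, -0.75, 0, -3], [-3.2, -1.05, 0, -4], [-4.0, -1.3, 0, -5], [-4.7, -1.5, 0, -5.5], [-5.2, -1.7, 0, -5.5], [-5.4, -1.8, 0, -5.5]]]'

```text
t: 2.1
eef_pos: [0.6054, -0.0421, 0.2499]
ee_rot: [3.14, 0.0, -1.315]
force: [-0.3, -0.0, 0.1]
width: 0.0003
gripper_force: 0.0
```

```bash
python3 - <<'E'
from h import *
go([.605,-.033,0.165],-75)
E
```

```text
t 2.1 eef [ 0.6054 -0.0421  0.2499] rot [ 3.14   0.    -1.315] F [-0.3 -0.   0.1] w 0.0003
delta [-0.15 -0.03  1.41] turn -0.07
```

jog_arm --deltas '[[[0, 0, 0.6, 0], [0, 0, 1.2, 0], [-0.2, 0, 1.36, 0], [-0.5, 0, 1.36, 0], [-0.77, 0, 1.36, 0], [-1.0, 0, 1.4, 0], [-1.17, 0, 1.44, 0], [-1.35, 0, 1.54, 0]]]'

```text
t: 3.1
eef_pos: [0.5846, 0.0356, 0.1585]
ee_rot: [-3.14, 0.0, -1.317]
force: [0.8, -0.1, 0.1]
width: 0.0005
gripper_force: 0.2
```

```bash
python3 - <<'E'
from h import *
go([0.598-.259*.056,-.007+.966*.056,0.1505],-75)
D=grab_frame("side"); save(D,"s2.png")
E
```

```text
t 3.1 eef [0.5846 0.0356 0.1585] rot [-3.14   0.    -1.317] F [ 0.8 -0.1  0.1] w 0.0005
delta [-0.19 -0.03  0.13] turn -0.09
```

View pics/s2.png

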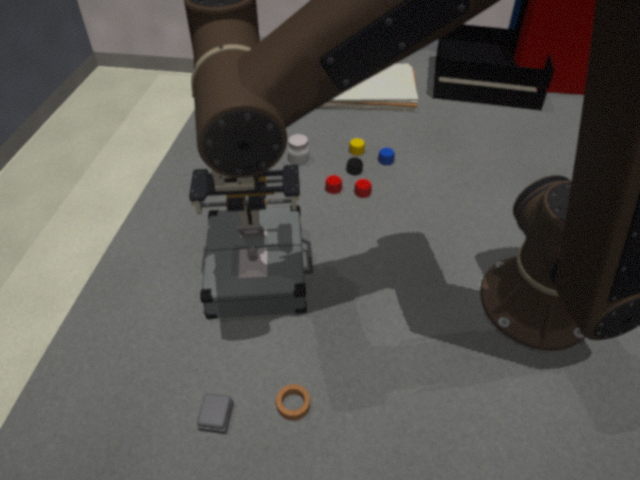

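jog_arm --deltas '[[[-0.18, 0, 0.13, 0], [-0.35, 0, 0.27, 0], [-0.5, 0, 0.42, 0], [-0.62, 0, 0.57, 0], [-0.7, 0, 0.75, 0], [-0.77, 0, 0.95, 0], [-0.78, 0, 1.1, 0], [-0.78, 0, 1.17, 0]]]'

```text
t: 4.15
eef_pos: [0.5726, 0.0802, 0.0872]
ee_rot: [3.141, 0.0, -1.317]
force: [0.1, -0.6, 0.3]
width: 0.0005
gripper_force: 0.1
```

```bash
python3 - <<'E'
from h import *
go([0.598-.259*.092,-.007+.966*.092,0.0855],-75)
D=grab_frame("side"); cv2.imwrite("pics/s3.png",cv2.resize(D["img"][170:320,170:350,::-1],None,fx=4,fy=4))
E
```

```text
t 4.15 eef [0.5726 0.0802 0.0872] rot [ 3.141  0.    -1.317] F [ 0.1 -0.6  0.3] w 0.0005
delta [-0.02 -0.03  0.03] turn -0.09
```

View pics/s3.png

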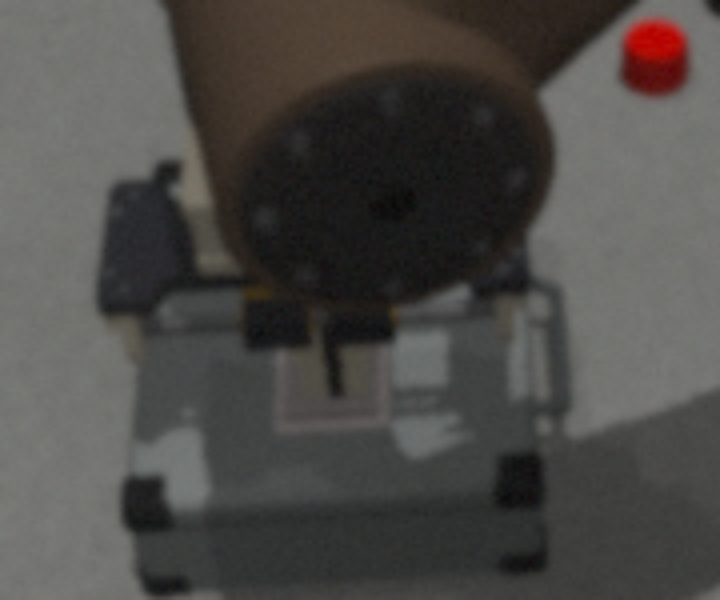

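jog_arm --deltas '[[[0, 0, 0.03, 0], [0, 0, 0.06, 0], [0, 0, 0.1, 0], [0, 0, 0.1, 0]]]'

```text
t: 4.7
eef_pos: [0.5733, 0.0802, 0.0841]
ee_rot: [-3.14, -0.0, -1.316]
force: [-5.9, -0.1, 15.7]
width: 0.0006
gripper_force: 8.1
```

jog_arm --deltas '[[[0, 0, 0, 0], [0, 0, -0.5, 0], [0.3, 0, -1.2, 0], [0.6, 0, -1.9, 0], [0.8, 0, -2.2, 0], [0.8, 0, -2.2, 0]]]'

```text
t: 5.45
eef_pos: [0.5858, 0.0332, 0.2157]
ee_rot: [-3.138, 0.0, -1.318]
force: [-1.1, 0.9, 0.4]
width: 0.0005
gripper_force: 0.0
```

```bash
python3 - <<'E'
from h import *
import pickle
go([0.5825,.051,0.2],-75)
W=grab_frame("wrist"); save(W,"w1.png"); pickle.dump(W,open("w1.pkl","wb")); print(W["xyz"],W["rotation"],proj(W,[[.5825,.051,.103]]))
E
```

```text
t 5.45 eef [0.5858 0.0332 0.2157] rot [-3.138  0.    -1.318] F [-1.1  0.9  0.4] w 0.0005
delta [-0.3  -0.02  0.26] turn -0.1
[ 0.60535459 -0.04629254  0.37367133] [ 2.83675721  0.00348539 -2.88833551] [[315.61445741 255.01591227]]
```

View pics/w1.png

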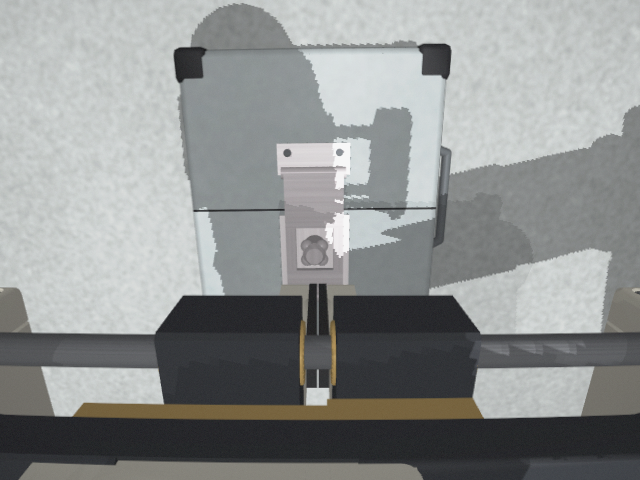

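```bash
python3 - <<'E'
from h import *
import pickle
W=pickle.load(open("w1.pkl","rb"))
c=W["img"][215:285,275:360]; c=cv2.resize(c,None,fx=8,fy=8,interpolation=cv2.INTER_CUBIC)
c=np.clip((c.astype(float)-60)*1.6,0,255).astype(np.uint8); cv2.imwrite("pics/w1c.png",c[:,:,::-1])
E
```

```text
(no output)
```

View pics/w1c.png

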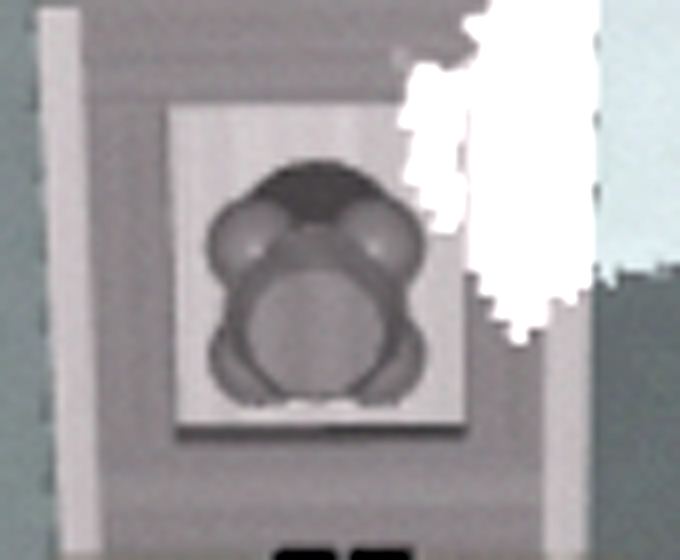

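```bash
python3 - <<'E'
from h import *
import pickle
W=pickle.load(open("w1.pkl","rb"))
print(onz(W,[(313.9,255.75)],.103),onz(W,[(314,252.2)],.094))
go([.433,-.347,.14],-100)
E
```

```text
[[0.5836062  0.05189802 0.103     ]] [[0.58353745 0.05229167 0.094     ]]
t 5.5 eef [0.5849 0.0335 0.2143] rot [-3.140e+00  1.000e-03 -1.318e+00] F [-0.8  0.9 -0.3] w 0.0002
delta [5.51 4.04 1.24] turn 4.9
```

jog_arm --deltas '[[[0.4, 0.3, 0, 0.4], [1.1, 0.8, 0, 1], [1.8, 1.3, 0, 1.7], [2.5, 1.85, 0, 2.4], [3.2, 2.4, 0, 3.1], [3.9, 2.9, 0.2, 3.8], [4.5, 3.3, 0.5, 4.4], [5.0, 3.7, 0.8, 4.9]]]' --grip 75

```text
t: 6.5
eef_pos: [0.4442, -0.3133, 0.1642]
ee_rot: [3.14, 0.0, -1.746]
force: [0.3, 0.5, 0.3]
width: 0.0728
gripper_force: 0.0
```

```bash
python3 - <<'E'
from h import *
go([.433,-.347,.14],-100)
E
```

```text
t 6.5 eef [ 0.4442 -0.3133  0.1642] rot [ 3.14   0.    -1.746] F [0.3 0.5 0.3] w 0.0728
delta [0.59 0.09 0.4 ] turn -0.01
```

jog_arm --deltas '[[[0.3, 0.05, 0.2, 0], [0.6, 0.1, 0.4, 0], [0.6, 0.1, 0.4, 0], [0.6, 0.1, 0.4, 0]]]'

```text
t: 7.0
eef_pos: [0.4338, -0.3466, 0.1421]
ee_rot: [-3.141, -0.0, -1.744]
force: [-0.5, -0.2, -0.6]
width: 0.0748
gripper_force: 0.0
```

```bash
python3 - <<'E'
from h import *
W=grab_frame("wrist"); save(W,"w2.png"); u,v=proj(W,[[.433,-.347,.03]])[0]; print(u,v)
m=(W["img"].max(2)<50).astype(np.uint8); n,l,st,c=cv2.connectedComponentsWithStats(m)
for i in range(1,n):
    if st[i][4]>300: print(st[i],c[i])
go([.433,-.347,.14],-100)
E
```

```text
317.9234703639101 231.99976770192575
[ 291  196   56   55 1926] [320.16510903 222.71079958]
[ 200  284   37   51 1108] [222.56407942 314.38718412]
[ 399  284   37   51 1082] [412.36044362 314.54528651]
[    0   295   640   169 33774] [266.90531178 415.71332978]
[ 463  295  177  109 6454] [539.16501394 327.67369073]
t 7.05 eef [ 0.4339 -0.3466  0.1424] rot [-3.141 -0.    -1.743] F [-0.  -0.5 -0.4] w 0.075
delta [0.01 0.01 0.04] turn 0.02
```

View pics/w2.png

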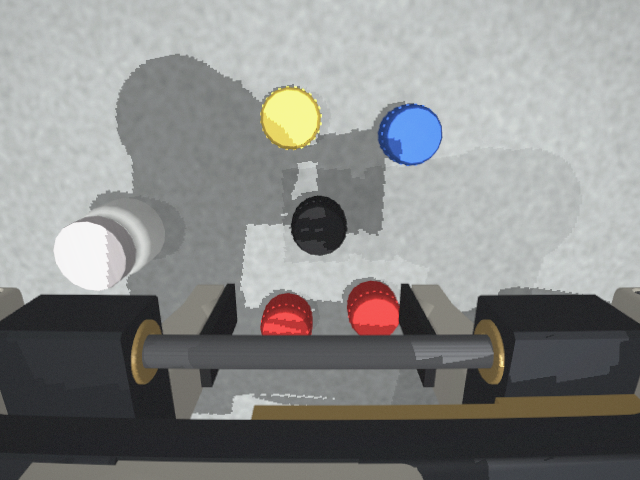

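```bash
python3 - <<'E'
from h import *
W=grab_frame("wrist"); p=[(319.2,224)]
print(onz(W,p,.03),onz(W,p,.02))
P=onz(W,p,.022)[0]; go([P[0],P[1],.003],-100)
E
```

```text
[[ 0.4312542  -0.35273843  0.03      ]] [[ 0.43168994 -0.34998463  0.02      ]]
t 7.1 eef [ 0.4339 -0.3465  0.1425] rot [-3.141 -0.    -1.743] F [0.4 0.1 0.2] w 0.075
delta [0.07 0.03 2.33] turn 0.02
```

jog_arm --deltas '[[[0.03, 0.02, 0.5, 0], [0.03, 0.02, 1.1, 0], [0.03, 0.02, 1.6, 0], [0.03, 0.02, 2.0, 0], [0.03, 0.02, 2.2, 0], [0.03, 0.02, 2.3, 0], [0.03, 0.02, 2.3, 0], [0.03, 0.02, 2.3, 0]]]'

```text
t: 8.1
eef_pos: [0.4323, -0.3487, 0.0048]
ee_rot: [-3.14, -0.0, -1.744]
force: [1.1, -0.5, 0.1]
width: 0.075
gripper_force: 0.0
```

jog_arm --deltas '[[[0, 0, 0, 0], [0, 0, 0, 0], [0, 0, 0, 0], [0, 0, 0, 0], [0, 0, 0, 0], [0, 0, 0, 0]]]' --grip 30 --squeeze 45

```text
t: 8.85
eef_pos: [0.4317, -0.3486, 0.004]
ee_rot: [-3.142, -0.0, -1.744]
force: [-0.6, -0.5, 1.6]
width: 0.0419
gripper_force: 45.0
```

jog_arm --deltas '[[[0, 0, -0.3, 0], [0, 0, -0.9, 0], [0, 0, -1.7, 0], [0, 0, -2.5, 0], [-0.3, 0, -3.1, 0], [-0.8, 0, -3.3, 0], [-1.4, 0, -3.3, 0], [-2.0, 0, -3.3, 0]]]'

```text
t: 9.85
eef_pos: [0.4523, -0.2293, 0.202]
ee_rot: [-3.141, 0.0, -1.745]
force: [0.6, -0.2, 0.5]
width: 0.0418
gripper_force: 45.0
```

```bash
python3 - <<'E'
from h import *
go([.583,.0515,.2],-75)
E
```

```text
t 9.85 eef [ 0.4523 -0.2293  0.202 ] rot [-3.141  0.    -1.745] F [ 0.6 -0.2  0.5] w 0.0418
delta [-4.99 -1.33  0.03] turn -5.0
```

jog_arm --deltas '[[[-0.7, -0.2, 0, -0.7], [-1.4, -0.4, 0, -1.4], [-2.1, -0.55, 0, -2.1], [-2.8, -0.75, 0, -2.8], [-3.5, -0.95, 0, -3.5], [-4.2, -1.1, 0, -4.2], [-4.7, -1.25, 0, -4.7], [-5.0, -1.33, 0, -5]]]'

```text
t: 10.85
eef_pos: [0.5831, 0.0527, 0.2015]
ee_rot: [3.141, 0.0, -1.306]
force: [-0.2, -0.4, -0.9]
width: 0.0421
gripper_force: 45.0
```

jog_arm --deltas '[[[0, 0, 0.3, 0], [0, 0, 0.6, 0], [0, 0, 0.9, 0], [0, 0, 1.0, 0], [0, 0, 1.0, 0]]]'

```text
t: 11.48
eef_pos: [0.5828, 0.051, 0.1419]
ee_rot: [3.141, -0.0, -1.309]
force: [-0.3, 1.2, -0.2]
width: 0.0419
gripper_force: 45.0
```

```bash
python3 - <<'E'
from h import *
go([.583,.0515,.14],-75)
import pickle
fs={n:grab_frame(n) for n in("scene","side","wrist")}; pickle.dump(fs,open("f3.pkl","wb"))
T=[]
e=arm.get_state()["eef_pos"]
for n in fs:
    pc=proj(fs[n],[e+[0,0,.011]])[0]; print(n,pc,proj(fs[n],[[.583,.0515,.103]])[0])
    if n=="wrist": pc=np.array([320,270])
    k=3 if n!="wrist" else 1.6; w=int(400/k/1.5); x,y=np.clip((pc-w/2).astype(int),0,None)
    c=fs[n]["img"][y:y+w,x:x+w]; print(x,y,w); T.append(cv2.resize(c,(266,266),interpolation=cv2.INTER_CUBIC))
cv2.imwrite("pics/t.png",np.hstack(T)[:,:,::-1])
E
```

```text
t 11.47 eef [0.5828 0.051  0.1419] rot [ 3.141 -0.    -1.309] F [-0.3  1.2 -0.2] w 0.0419
delta [-0.01 -0.01  0.03] turn 0.01
scene [392.72068062 224.95951797] [388.88692762 238.41644193]
348 180 88
side [248.81109467 230.7334125 ] [251.66422363 248.49743813]
204 186 88
wrist [316.1285394 315.3199182] [317.08119163 270.51209438]
237 187 166
```

View pics/t.png

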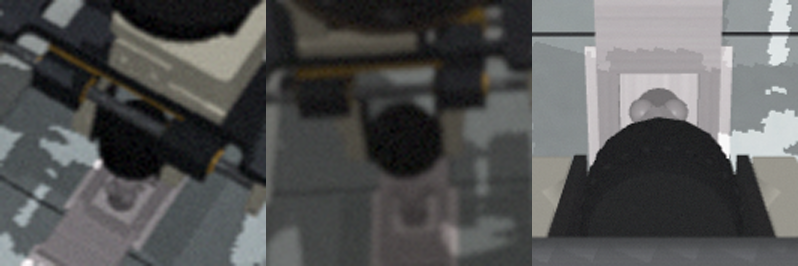

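```bash
python3 - <<'E'
from h import *
import pickle
fs=pickle.load(open("f3.pkl","rb")); W=fs["wrist"]; g=W["img"].max(2)
e=np.array([.5828,.051,.1419]); yd=np.array([-.259,.966,0])
m=(g<75).astype(np.uint8)
for c in (305,311,317,323,329): print(c,np.where(g[225:300,c]<75)[0][:1]+225)
r=[np.where(g[row,240:400]<75)[0][[0,-1]]+240 for row in (270,275)]; print(r)
v=np.where(g[225:300,317]<75)[0][0]+225-.5
P=onz(W,[(317,v)],.1377)[0]; print("rim edge along",(P-e)@yd)
print(proj(W,[e-.0215*yd+[0,0,-.0042]]))
# side: black cap silhouette
for n in("side","scene"):
    f=fs[n]; u,v=proj(f,[e+[0,0,.011]])[0].astype(int); sub=f["img"].max(2)
    mm=(sub<38).astype(np.uint8); k,l,st,c=cv2.connectedComponentsWithStats(mm); i=l[v+4,u]; print(n,u,v,i,st[i],c[i])
    rows=[(rr,(np.where(sub[rr,u-25:u+25]<38)[0]+u-25)[[0,-1]].tolist()) for rr in range(v-6,v+16,3) if (sub[rr,u-25:u+25]<38).any()]; print(rows)
E
```

```text
305 [263]
311 [261]
317 [260]
323 [261]
329 [262]
[array([290, 346]), array([283, 351])]
rim edge along -0.019403188721303075
[[317.71737951 255.17423731]]
side 249 230 162 [235 219  27  25 487] [248.65708419 231.60985626]
[(224, [236, 257]), (227, [236, 260]), (230, [237, 261]), (233, [237, 261]), (236, [238, 261]), (239, [240, 259]), (242, [244, 256])]
scene 392 225 126 [ 340  186  113   61 1409] [404.81476224 220.40099361]
[(219, [379, 415]), (222, [379, 416]), (225, [378, 416]), (228, [381, 416]), (231, [382, 416]), (234, [383, 416]), (237, [386, 415])]
```

jog_arm --deltas '[[[0.02, -0.01, 0.2, 0], [0.02, -0.01, 0.4, 0], [0.02, -0.01, 0.5, 0], [0.02, -0.01, 0.58, 0], [0.02, -0.01, 0.62, 0], [0.02, -0.01, 0.62, 0]]]'

```text
t: 12.38
eef_pos: [0.5838, 0.0504, 0.1047]
ee_rot: [3.142, -0.0, -1.308]
force: [0.4, 0.8, 0.3]
width: 0.0419
gripper_force: 45.0
```

jog_arm --deltas '[[[0, 0, 0.05, 0], [0, 0, 0.1, 0], [0, 0, 0.13, 0], [0, 0, 0.13, 0]]]' --squeeze 60

```text
t: 12.88
eef_pos: [0.5851, 0.051, 0.0985]
ee_rot: [-3.138, 0.0, -1.307]
force: [-0.5, 2.1, 6.8]
width: 0.0418
gripper_force: 60.0
```

jog_arm --deltas '[[[0, 0, 0.03, 0], [0, 0, 0.06, 0], [0, 0, 0.09, 0], [0, 0, 0.12, 0], [0, 0, 0.12, 0]]]'

```text
t: 13.5
eef_pos: [0.5836, 0.0502, 0.0896]
ee_rot: [3.141, -0.0, -1.308]
force: [-0.1, 0.5, 1.1]
width: 0.0418
gripper_force: 60.0
```

jog_arm --deltas '[[[0, 0, 0.02, 0], [0, 0, 0.04, 0], [0, 0, 0.06, 0], [0, 0, 0.06, 0], [0, 0, 0.06, 0]]]'

```text
t: 14.12
eef_pos: [0.5838, 0.0502, 0.0893]
ee_rot: [-3.14, -0.001, -1.307]
force: [-12.3, 1.9, 28.0]
width: 0.0418
gripper_force: 60.0
```

jog_arm --deltas '[[[0, 0, 0, 0], [0, 0, 0, 0], [0, 0, 0, 0], [0, 0, 0, 0]]]'

```text
t: 14.62
eef_pos: [0.5838, 0.0502, 0.0893]
ee_rot: [-3.14, -0.001, -1.307]
force: [-12.3, 1.3, 27.6]
width: 0.0418
gripper_force: 60.0
```

```bash
python3 - <<'E'
from h import *
W=grab_frame("wrist"); D=grab_frame("side")
cv2.imwrite("pics/fin.png",np.hstack([cv2.resize(W["img"],(400,300)),cv2.resize(D["img"][190:290,190:323],(400,300))])[:,:,::-1])
go([.583,.0515,.0897],-75)
E
```

```text
t 14.72 eef [0.5837 0.0502 0.0892] rot [-3.141e+00 -1.000e-03 -1.307e+00] F [-12.1   2.   27.3] w 0.0417
delta [-0.02  0.01 -0.01] turn 0.02
```

```bash
python3 -c "
from station import arm
print(arm.job_done())"
```

```text
the job is handed in; nothing more can be done
None
```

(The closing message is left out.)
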